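# Stand the touch-up containers along the drip rail by height

### The job

Put the four small containers (the red tin and the three bottles) away on the drip rail in order of height, one upright in the middle of each drip dish: the tallest in the dish next to the tall end post, then the next tallest, down to the shortest at the other end. Do not tip any of them over on the way, and leave them standing still, let go.

Things in the scene. Friction and masses are not known exactly. Their poses are not given: they have to be found in the camera images.
- small_tin: Small round red paint tin with a metal lid, standing upright, the shortest of the four containers: 58 mm high, 58 mm across. Loose, about 0.16 kg. Origin: centre of its underside; z is its own upright axis.
- small_bottle: Slim white plastic bottle with white cap, the second shortest: 85 mm high, 35 mm across; straight body up to 53 mm, then a sloping shoulder to the cap. Loose, about 0.06 kg. Origin: centre of its underside; z is its own upright axis.
- middle_bottle: White plastic bottle with blue cap, the second tallest: 125 mm high, 51 mm across; straight body up to 77 mm, then a sloping shoulder to the cap. Loose, about 0.18 kg. Origin: centre of its underside; z is its own upright axis.
- tall_bottle: Black plastic bottle with black cap, the tallest of the four: 145 mm high, 61 mm across; straight body up to 90 mm, then a sloping shoulder to the cap. Loose, about 0.3 kg. Origin: centre of its underside; z is its own upright axis.
- dish_a: Round shallow grey drip dish, one of four alike in a row on an aluminium bar (bar 520 x 90 mm, 12 mm thick, fixed on two feet, its top 40 mm above the table). 80 mm across outside, 75 mm inside, floor 3 mm thick, rim 9 mm high. Fixed. Origin: centre of its underside, on top of the bar; z up, its floor is 3 mm above the origin. The outermost dish at the left end of the row, seen from the robot (+y); neighbouring dishes stand 86 to 114 mm apart, centre to centre.
- dish_b: Round shallow grey drip dish, one of four alike in a row on an aluminium bar (bar 520 x 90 mm, 12 mm thick, fixed on two feet, its top 40 mm above the table). 80 mm across outside, 75 mm inside, floor 3 mm thick, rim 9 mm high. Fixed. Origin: centre of its underside, on top of the bar; z up, its floor is 3 mm above the origin. The second dish from the left; neighbouring dishes stand 86 to 114 mm apart, centre to centre.
- dish_c: Round shallow grey drip dish, one of four alike in a row on an aluminium bar (bar 520 x 90 mm, 12 mm thick, fixed on two feet, its top 40 mm above the table). 80 mm across outside, 75 mm inside, floor 3 mm thick, rim 9 mm high. Fixed. Origin: centre of its underside, on top of the bar; z up, its floor is 3 mm above the origin. The third dish from the left; neighbouring dishes stand 86 to 114 mm apart, centre to centre.
- dish_d: Round shallow grey drip dish, one of four alike in a row on an aluminium bar (bar 520 x 90 mm, 12 mm thick, fixed on two feet, its top 40 mm above the table). 80 mm across outside, 75 mm inside, floor 3 mm thick, rim 9 mm high. Fixed. Origin: centre of its underside, on top of the bar; z up, its floor is 3 mm above the origin. The outermost dish at the right end of the row (-y); neighbouring dishes stand 86 to 114 mm apart, centre to centre.
- end_post: Upright round steel end post, 16 mm thick, 108 mm high with a black cap, fixed at one end of the aluminium bar, left or right; it stands 80 to 94 mm beyond the centre of the outermost dish there. At the other end is only a low stub 12 mm high. Origin: centre of its underside, on top of the bar.
There are look-alikes about, which are no part of the job. What is shaped like the middle_bottle but orange is not meant.

How it is judged:
At the end, for the whole second after the job is handed in: Each container stands upright (within 0.1 rad) on the floor of its own dish, its centre within 12 mm of the dish's centre: tallest bottle in the dish next to the end post, then the middle bottle, the small bottle, and the small tin in the dish farthest from the post; all at rest and released (((horizontal distance between end_post and dish_a below 0.13 m and horizontal distance between tall_bottle and dish_a below 0.012 m and z of tall_bottle in the frame of dish_a between 0 and 0.007 m and horizontal distance between middle_bottle and dish_b below 0.012 m and z of middle_bottle in the frame of dish_b between 0 and 0.007 m and horizontal distance between small_bottle and dish_c below 0.012 m and z of small_bottle in the frame of dish_c between 0 and 0.007 m and horizontal distance between small_tin and dish_d below 0.012 m and z of small_tin in the frame of dish_d between 0 and 0.007 m) or (horizontal distance between end_post and dish_d below 0.13 m and horizontal distance between tall_bottle and dish_d below 0.012 m and z of tall_bottle in the frame of dish_d between 0 and 0.007 m and horizontal distance between middle_bottle and dish_c below 0.012 m and z of middle_bottle in the frame of dish_c between 0 and 0.007 m and horizontal distance between small_bottle and dish_b below 0.012 m and z of small_bottle in the frame of dish_b between 0 and 0.007 m and horizontal distance between small_tin and dish_a below 0.012 m and z of small_tin in the frame of dish_a between 0 and 0.007 m)) and angle between each of small_tin, small_bottle, middle_bottle, tall_bottle's own z axis and vertical below 0.1 rad and linear speed of each of small_tin, small_bottle, middle_bottle, tall_bottle below 0.02 m/s); the robot touches nothing.
It fails at once if a container is tipped over (more than 0.7 rad) (angle between any of small_tin, small_bottle, middle_bottle, tall_bottle's own z axis and vertical above 0.7 rad).
It also fails if it takes over 104 s, if anything falls off the work surface, if the arm or the gripper's body presses on something with over 40 N, if the wrist force passes 120 N, or if a joint passes its speed limit or range.

### The arm

A 6-joint arm with a two-finger parallel gripper is mounted at the origin on a cart in front of the work surface, level with it; the furniture and walls round the work are solid. World frame = base frame: x ahead of the robot, y to its left, z up, the work surface at z = 0. Lengths are in m, angles in rad, forces in N, time in s.
With the tool pointing down it reaches from about 0.35 to 0.85 m from the base axis. Payload 8.1 kg.
Tool frame: the origin (TCP) lies between the finger pads; the fingertips stand 14 mm ahead of it and the grasp point (between the pads) lies 5 mm behind it (robot.tip_reach is the z of the fingertips in the tool frame, in m); z points along the fingers, y is the line along which they close (so a half turn about z gives the same grasp; the last joint's range is limited). The gripper opens to 93 mm and grips with 3 to 60 N. Pads are 15 mm wide; open, the fingers measure 128 mm over their backs; the gripper's body (75 mm by 188 mm) begins 65 mm behind the grasp point.
Start: joints at [-1.21, 0.13, 1.488, -0, 1.523, -0.085], TCP at [0.259, -0.541, 0.233] pointing down, gripper open.
Joint ranges: [-2.96, 2.96], [-0.89, 2.26], [0.02, 2.5], [-1.34, 4.48], [0, 2.73], [-2.66, 2.66]. Speed limits (rad/s): [2.39, 2.39, 2.79, 3.14, 3.14, 3.14].

### API

Orientations are given as a rotation vector (axis times angle).
In Python, from plant import robot gives the robot as it stands. The module is installed in compiled form; this text tells all that it offers.
- The arm moves only by the shell command python3 -m handwheel 'ROWS' [FORCE]. ROWS is JSON, a list of rows, each a list of 7 numbers: the closure, from -1 (fully open) to 1 (shut), then the shift along the tool's x, y, z each as a share of 100 cm, from -1 to 1, then the turn, a rotation vector about the tool's x, y, z each as a share of 180 degrees, from -1 to 1. In form: [[grip, tx, ty, tz, rx, ry, rz], ...]. A call has 1 to 20 rows; each row is the pose to reach, as a shift and turn from the pose commanded when the call began, along the tool's axes at that moment, turning the shorter way round; what a row does not reach only later rows make up. A row lasts 1/8 s, in which the tool goes at most 62.5 mm and 10.7 degrees, less where a joint would pass 70% of its speed; a pose out of reach is approached as far as the arm can. A call with a number of a shift or a turn outside -1 to 1 is refused whole. A call with a gripper value outside its range is refused whole. The fingers move at their own pace and stop on an object; FORCE is the grip in N (left out, the last holds). Time passes only in rows, so rows that repeat a pose let the fingers close. It gives the time, the measured TCP pose, the force, the opening and the grip force at its end, in the units of the state.
- robot.read_state(): the state, without advancing time (a new reading comes with each control period).
- robot.read_camera(name): name is "scene" or "top" or "wrist"; returns a dict with "frame" (420x560x3 uint8, red, green, blue), "fx", "fy", "cx", "cy" (pixels), "k1" (the pictures are not rectified: a ray, as slopes to the right and down, at radius r is drawn at 1 + k1 r^2 times it, then the intrinsics apply), "rvec" (rotation vector, rad) and "tvec" (3), from world to camera coordinates, as OpenCV has them; the wrist camera has in their place "T_tool_cam" (4x4, takes a point from camera to tool coordinates, whose origin is the TCP and whose axes are the flange's). Camera axes: x right, y down, z forward; pixel columns grow to the right and rows downward; lengths in m; the calibration is good to about 2 mm. A picture is of the moment at which its call begins: read the wrist's pose just before it. There is no depth.
- robot.close_job(): hands the job in; it is judged then, once.
Trained networks look in a picture, given as the dict that the camera call returned (one of the last four; its "shot" number tells which), for a name from the list of things; names that differ only in an ending like _2 or _b are one class to them, and where a whole thing is asked for, a point or a joint stands for the part that bears it (a point fixed in the world has none). Each returns a list of dicts, best first, with "conf" (0 to 1); they miss things now and then, are a little off and sometimes report something else, mostly with a low value. They report only what shows in the picture. A call takes as long as a camera call. They do not tell look-alikes from the thing itself.
- robot.regions_of(picture, name): "mask" (420x560 bool, what is visible of it) and "rect" ([left, top, right, bottom] in pixels, round what is visible of it).
The state is a dict: "t": time; "q": joint angles; "dq": joint speeds; "joint_torque": joint torques, N m; "tool_pos": TCP position; "orientation": TCP orientation; "force": force on the tool from outside, world axes, zero at the start; "wrist_torque": the same for the moment, N m; "opening": finger opening in m; "gripper_force": force on a finger pad.
Only numpy, scipy, OpenCV 4.12 (cv2) and the standard library are available. Lean on these libraries where they do the work, as an engineer would, in place of code of your own. Each camera call takes 0.05 s, during which the arm holds its last target. There are 200 camera calls.

## Working session

There is one attempt and no reset: what is moved stays moved. The work goes in short steps, Python scripts to look and compute and a shell command to move; the robot and the scene stay as the last step left them, time stands still between calls to the robot, and variables do not carry over. Pictures are saved under pics/ and viewed, at most 14 in all, crops included, and the job is handed in when it is done.

```bash
mkdir -p pics; cat > h.py <<'E'
import numpy as np,cv2
from scipy.spatial.transform import Rotation as R
from plant import robot
def K(p): return np.array([[p['fx'],0,p['cx']],[0,p['fy'],p['cy']],[0,0,1.]])
def pose(p,st=None):
    if 'rvec' in p:
        return R.from_rotvec(np.ravel(p['rvec'])).as_matrix(),np.ravel(p['tvec'])
    T=np.eye(4);T[:3,:3]=R.from_rotvec(st['orientation']).as_matrix();T[:3,3]=st['tool_pos']
    M=np.linalg.inv(T@np.array(p['T_tool_cam']));return M[:3,:3],M[:3,3]
def D(p): return np.array([p['k1'],0,0,0,0.])
def proj(p,X,st=None):
    Rm,t=pose(p,st);return cv2.projectPoints(np.float64(X).reshape(-1,1,3),cv2.Rodrigues(Rm)[0],t,K(p),D(p))[0][:,0]
def onz(p,uv,z,st=None):
    Rm,t=pose(p,st);n=cv2.undistortPointsIter(np.float64(uv).reshape(-1,1,2),K(p),D(p),None,None,(3,50,1e-9))[:,0]
    d=np.c_[n,np.ones(len(n))]@Rm;c=-Rm.T@t
    return c+d*((z-c[2])/d[:,2])[:,None]
def save(p,name,box=None,s=1):
    f=p['frame'][...,::-1]
    if box: f=f[box[1]:box[3],box[0]:box[2]]
    cv2.imwrite('pics/'+name,cv2.resize(f,None,fx=s,fy=s,interpolation=cv2.INTER_CUBIC))
E
python3 - <<'E'
from h import *
s=robot.read_state();print(s['t'],s['tool_pos'],s['orientation'],s['opening'])
for c in('top','scene'):
    p=robot.read_camera(c);save(p,c+'1.png')
    Rm,t=pose(p);print(c,'cam at',-Rm.T@t,'axis',Rm[2],p['fx'],p['k1'])
    for n in('small_tin','small_bottle','middle_bottle','tall_bottle','dish_a','end_post'):
        for r in robot.regions_of(p,n)[:6]:
            b=np.array(r['rect']);print(n,round(r['conf'],2),b.round(),int(r['mask'].sum()),onz(p,[(b[:2]+b[2:])/2],0.04 if n[0] in'de' else .05)[0].round(3))
E
```

```text
0.0 [ 0.25854269 -0.54084703  0.23159466] [-3.06214368e+00 -6.94032733e-01  3.42992073e-04] 0.09294748650985177
top cam at [0.3960941  0.02170165 1.26526754] axis [ 0.10807945  0.00273944 -0.99413848] 460.6712890577417 -0.038061530989611805
small_tin 0.74 [308. 235. 331. 258.] 377 [ 0.447 -0.073  0.05 ]
small_bottle 0.73 [163. 168. 179. 186.] 242 [0.629 0.326 0.05 ]
small_bottle 0.62 [254. 234. 268. 247.] 136 [0.461 0.082 0.05 ]
middle_bottle 0.94 [170. 236. 190. 253.] 375 [0.448 0.295 0.05 ]
middle_bottle 0.88 [146. 268. 170. 287.] 410 [0.36  0.351 0.05 ]
tall_bottle 0.94 [399. 239. 430. 265.] 607 [ 0.433 -0.324  0.05 ]
dish_a 0.75 [263. 171. 293. 199.] 701 [0.612 0.038 0.04 ]
dish_a 0.73 [307. 174. 335. 199.] 681 [ 0.608 -0.077  0.04 ]
dish_a 0.62 [188. 164. 218. 192.] 681 [0.628 0.242 0.04 ]
dish_a 0.62 [227. 167. 258. 194.] 627 [0.622 0.134 0.04 ]
end_post 0.82 [162. 166. 184. 189.] 267 [0.629 0.324 0.04 ]
end_post 0.22 [230. 167. 262. 195.] 690 [0.621 0.126 0.04 ]
scene cam at [-0.14483183  0.88242442  0.57716747] axis [ 0.54470707 -0.71351855 -0.44066483] 493.04642182921714 0.002438289616007758
small_tin 0.81 [315. 197. 335. 230.] 654 [ 0.422 -0.046  0.05 ]
small_bottle 0.88 [272. 216. 291. 252.] 494 [0.44  0.105 0.05 ]
middle_bottle 0.74 [219. 254. 249. 328.] 1694 [0.372 0.334 0.05 ]
middle_bottle 0.62 [201. 231. 228. 298.] 1125 [0.463 0.293 0.05 ]
tall_bottle 0.56 [363. 147. 389. 200.] 977 [ 0.456 -0.37   0.05 ]
dish_a 0.96 [199. 209. 234. 222.] 444 [0.626 0.121 0.04 ]
dish_a 0.86 [165. 222. 200. 241.] 529 [0.63  0.228 0.04 ]
dish_a 0.76 [227. 196. 260. 212.] 391 [0.623 0.028 0.04 ]
end_post 0.92 [144. 197. 162. 253.] 518 [0.705 0.251 0.04 ]
```

View pics/top1.png

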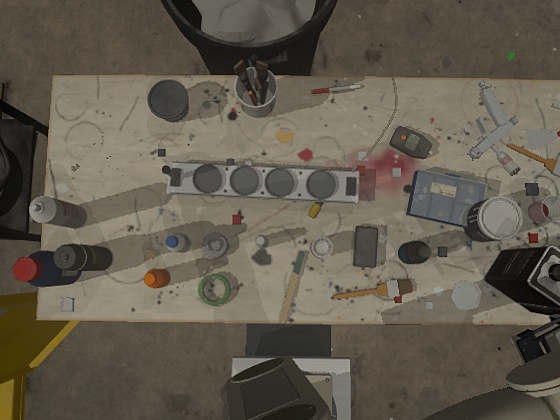

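View pics/scene1.png

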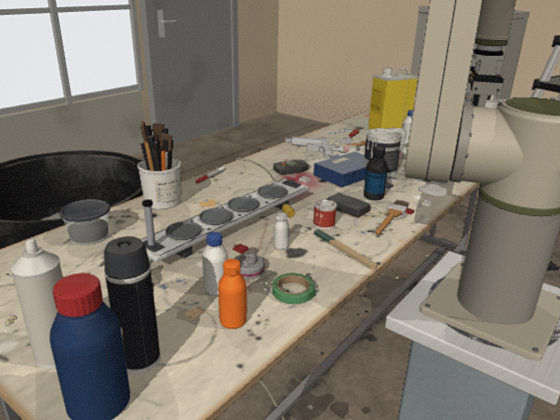

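The top view shows the post at (168,170), left (+y), and the dishes at (207,178), (245,180), (279,182) and (321,184).

Candidates, by scene pixel:
- **Middle bottle:** white with a blue cap at (214,262), or orange at (232,297). The white one fits. Another white bottle with a blue cap stands far off at (408,125).
- **Tall bottle:** black at (375,175), or the big thermos at (130,300). The first is the likely one, because the thermos is far too large.
- **Red tin:** (325,213).
- **Small bottle:** (281,233).

I'll confirm with a crop and fit the positions.

```bash
cat >> h.py <<'E'
PR={'small_tin':[(0,29),(58,29)],'small_bottle':[(0,17.5),(53,17.5),(70,9),(85,9)],'middle_bottle':[(0,25.5),(77,25.5),(102,13),(125,13)],'tall_bottle':[(0,30.5),(90,30.5),(118,15),(145,15)],'post':[(0,8),(108,8)]}
def hull(p,n,x,y,z0=0,st=None):
    a=np.linspace(0,2*np.pi,48)
    X=np.concatenate([np.c_[x+r/1e3*np.cos(a),y+r/1e3*np.sin(a),np.full(48,z0+h/1e3)] for h,r in PR[n]])
    return proj(p,X,st)
def rectof(*a,**k):
    u=hull(*a,**k);return np.r_[u.min(0),u.max(0)]
from scipy.optimize import least_squares
def fit(p,n,rect,x0,z0=0,st=None):
    r=least_squares(lambda v:rectof(p,n,v[0],v[1],z0,st=st)+[-.5,-.5,-.5,-.5]-rect+[0,0,1,1],x0,loss='soft_l1')
    return r.x,r.fun
E
python3 - <<'E'
from h import *
G={'small_tin':(.45,-.07),'small_bottle':(.46,.08),'middle_bottle':(.45,.29),'tall_bottle':(.43,-.32)}
P={c:robot.read_camera(c) for c in('top','scene')}
for c,p in P.items():
    for n,g in G.items():
        for r in robot.regions_of(p,n):
            v,f=fit(p,n,np.array(r['rect'],float),g);print(c,n,round(r['conf'],2),v.round(4),f.round(1))
p=P['top']
for r in robot.regions_of(p,'dish_a'):
    b=np.array(r['rect']);ys,xs=np.where(r['mask']);print('dish',round(r['conf'],2),onz(p,[(b[:2]+b[2:])/2,(xs.mean(),ys.mean())],.047).round(4).tolist())
p=P['scene'];a=p['frame'][130:210,340:440,::-1];b=p['frame'][225:335,190:260,::-1]
c=p['frame'][185:265,260:350,::-1]
cv2.imwrite('pics/crop.png',np.hstack([cv2.resize(i,(260,330),interpolation=cv2.INTER_CUBIC) for i in(a,b,c)]))
save(P['top'],'topcrop.png',(140,150,450,300),2.5)
E
```

```text
top small_tin 0.75 [ 0.4402 -0.0756] [-0.6 -0.9  0.6  0.9]
top small_bottle 0.51 [0.456 0.081] [-1.2 -2.3  1.3  3. ]
top middle_bottle 0.72 [0.4441 0.3008] [-0.2 -2.5  0.2  4.8]
top middle_bottle 0.62 [0.3628 0.3486] [-1.7 -0.3  3.2  0.2]
top middle_bottle 0.38 [0.6226 0.2354] [ 0.9  0.9 -1.1 -1. ]
top tall_bottle 0.7 [ 0.4265 -0.3192] [ 0.2  0.  -0.2 -0. ]
scene small_tin 0.98 [ 0.4478 -0.0904] [-1.8 -1.9  1.7  0.9]
scene small_bottle 0.81 [0.4569 0.0825] [-0.8 -3.2  0.8  1.3]
scene middle_bottle 0.86 [0.3597 0.3552] [ 0.5 -1.9 -0.5  1.2]
scene middle_bottle 0.65 [0.4549 0.3019] [-1.  -0.3  1.1  0.2]
scene tall_bottle 0.86 [ 0.4295 -0.3258] [ 0.4 -1.4 -0.4  0.9]
dish 0.7 [[0.6202, 0.235, 0.047], [0.6248, 0.2331, 0.047]]
dish 0.66 [[0.6067, 0.0362, 0.047], [0.6166, 0.0379, 0.047]]
dish 0.63 [[0.6204, 0.1288, 0.047], [0.6215, 0.1324, 0.047]]
dish 0.55 [[0.6087, -0.0754, 0.047], [0.6118, -0.0734, 0.047]]
```

View pics/crop.png

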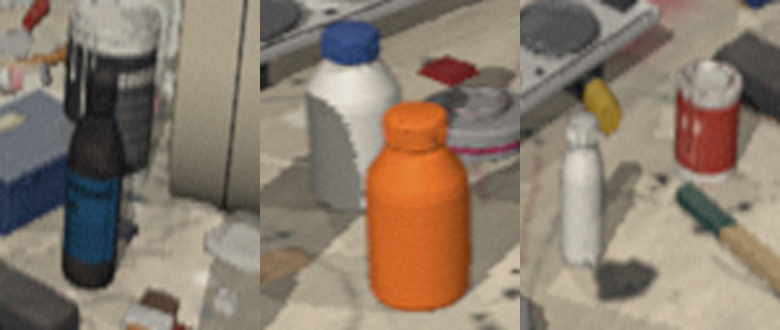

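View pics/topcrop.png

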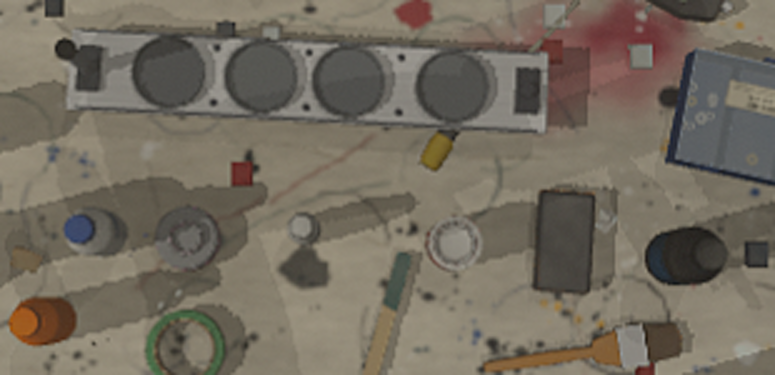

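White with the blue cap is the middle bottle (orange excluded). The black bottle with the blue label fits 145×61 mm to within about 1 px, so it's the tall one. The red tin and slim white bottle are clear, and the dark blob by the small bottle is a flat stain. The post is on the left, next to dish_a. Next I hover over the tall bottle.

```bash
cat >> h.py <<'E'
def go(x,y,z,yd=0.):
    s=robot.read_state();R0=R.from_rotvec(s['orientation'])
    c,sn=np.cos(yd),np.sin(yd)
    Rt=R.from_matrix(np.array([[-sn,c,0],[c,sn,0],[0,0,-1.]]))  # cols: x=(-s,c,0), y=(c,s,0), z down
    d=R0.inv().apply(np.array([x,y,z])-s['tool_pos']);w=(R0.inv()*Rt).as_rotvec()/np.pi
    print('row',d.round(4).tolist(),w.round(4).tolist(),'t',round(s['t'],2),'tcp',np.round(s['tool_pos'],4))
E
python3 - <<'E'
from h import *
p=robot.read_camera('wrist');print(np.array(p['T_tool_cam']).round(3).tolist(),p['fx'],p['k1'])
go(.43,-.32,.33)
E
```

```text
[[-0.0, -0.96, -0.28, 0.078], [1.0, -0.001, 0.0, 0.001], [-0.0, -0.28, 0.96, -0.152], [0.0, 0.0, 0.0, 1.0]] 291.6692095023267 -0.0024173715632463456
row [0.25, -0.1259, -0.0974] [-0.0, -0.0, -0.3581] t 1.3 tcp [ 0.2587 -0.5413  0.2326]
```

```bash
python3 -m handwheel '[[-1,0,0,-0.0974,0,0,-0.05],[-1,0.25,-0.126,-0.0974,0,0,-0.3581],[-1,0.25,-0.126,-0.0974,0,0,-0.3581],[-1,0.25,-0.126,-0.0974,0,0,-0.3581],[-1,0.25,-0.126,-0.0974,0,0,-0.3581],[-1,0.25,-0.126,-0.0974,0,0,-0.3581],[-1,0.25,-0.126,-0.0974,0,0,-0.3581],[-1,0.25,-0.126,-0.0974,0,0,-0.3581],[-1,0.25,-0.126,-0.0974,0,0,-0.3581]]' 20
cat > see.py <<'E'
import sys;from h import *
n,x,y,z=sys.argv[1],*map(float,sys.argv[2:5])
s=robot.read_state();p=robot.read_camera('wrist')
for r in robot.regions_of(p,n)[:3]:
    v,f=fit(p,n,np.array(r['rect'],float),(x,y),0,s);print(n,round(r['conf'],2),r['rect'],v.round(4),f.round(1))
    if len(sys.argv)<6: go(v[0],v[1],z)
save(p,'w_%s_%d.png'%(n,s['t']*10))
E
python3 see.py tall_bottle .428 -.322 .33; ls pics
```

```text
t: 2.42
tool_pos: [0.4292, -0.3208, 0.3297]
orientation: [-2.225, -2.217, 0.0]
force: [-0.2, 0.3, -0.4]
opening: 0.0931
gripper_force: 0.0
tall_bottle 0.68 [260.9, 154.7, 306.1, 206.0] [ 0.4352 -0.3233] [-0.2 -0.3  0.2  0.3]
row [-0.0025, 0.006, -0.0003] [-0.0002, -0.0001, -0.0009] t 2.52 tcp [ 0.4292 -0.3208  0.3297]
crop.png
scene1.png
top1.png
topcrop.png
w_tall_bottle_24.png
```

```bash
python3 - <<'E'
import cv2,numpy as np
from h import *
s=robot.read_state();p=robot.read_camera('wrist');f=p['frame'].copy()
for c,v in(((255,0,0),(.4352,-.3233)),((0,255,0),(.428,-.322))):
    for q in hull(p,'tall_bottle',*v,0,st=s).astype(int): cv2.circle(f,tuple(int(i) for i in q),0,c,-1)
p['frame']=f;save(p,'wt.png',(180,90,400,260),3.4)
E
```

```text
(no output)
```

View pics/wt.png

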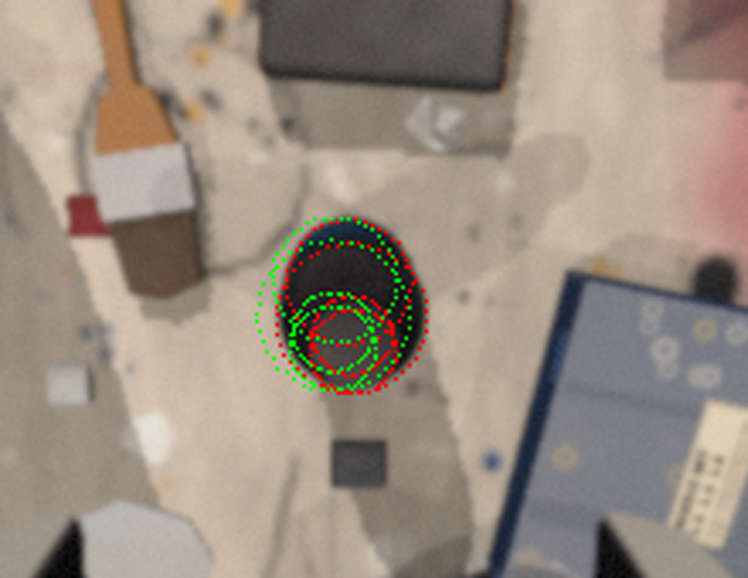

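The red outline (wrist fit) matches the bottle at about (345,310) in this crop, so I go with it. I grasp at 85 mm height, which keeps the gripper body clear of the cap.

```bash
python3 -m handwheel '[[-1,-0.0025,0.006,0.03,0,0,0],[-1,-0.0025,0.006,0.08,0,0,0],[-1,-0.0025,0.006,0.13,0,0,0],[-1,-0.0025,0.006,0.18,0,0,0],[-1,-0.0025,0.006,0.22,0,0,0],[-1,-0.0025,0.006,0.25,0,0,0],[-1,-0.0025,0.006,0.25,0,0,0],[1,-0.0025,0.006,0.25,0,0,0],[1,-0.0025,0.006,0.25,0,0,0],[1,-0.0025,0.006,0.25,0,0,0],[1,-0.0025,0.006,0.25,0,0,0],[1,-0.0025,0.006,0.25,0,0,0],[1,-0.0025,0.006,0.25,0,0,0]]' 25
python3 -c "
from h import *
go(.54,.22,.24)"
```

```text
t: 4.2
tool_pos: [0.4362, -0.3228, 0.0808]
orientation: [2.221, 2.221, -0.0]
force: [-2.2, 0.3, 6.1]
opening: 0.0586
gripper_force: 24.9
row [0.5426, 0.1039, -0.1596] [0.0002, 0.0003, -0.0] t 4.2 tcp [ 0.4362 -0.3228  0.0808]
```

Gripped. Now I lift and carry it, stopping 85 mm short of dish_a so the wrist camera looks straight down on the dish.

```bash
python3 -m handwheel '[[1,0,0,-0.02,0,0,0],[1,0,0,-0.06,0,0,0],[1,0,0,-0.11,0,0,0],[1,0.03,0.01,-0.16,0,0,0],[1,0.07,0.03,-0.16,0,0,0],[1,0.12,0.05,-0.16,0,0,0],[1,0.17,0.08,-0.16,0,0,0],[1,0.22,0.11,-0.16,0,0,0],[1,0.27,0.14,-0.16,0,0,0],[1,0.32,0.17,-0.16,0,0,0],[1,0.37,0.18,-0.16,0,0,0],[1,0.42,0.18,-0.16,0,0,0],[1,0.46,0.18,-0.16,0,0,0],[1,0.48,0.18,-0.16,0,0,0],[1,0.48,0.18,-0.16,0,0,0],[1,0.48,0.18,-0.16,0,0,0]]'
cat >> h.py <<'E'
PR['dish']=[(0,40),(9,40)]
E
cat > dish.py <<'E'
import sys;from h import *
x,y,h=map(float,sys.argv[1:4])
s=robot.read_state();p=robot.read_camera('wrist');fr=p['frame'].copy()
for r in robot.regions_of(p,'dish_a')[:4]:
    v,f=fit(p,'dish',np.array(r['rect'],float),(x,y),.04,s);print(round(r['conf'],2),np.round(r['rect']),v.round(4),f.round(1))
    if np.hypot(v[0]-x,v[1]-y)<.04: go(v[0],v[1],.043+h)
    for q in hull(p,'dish',*v,.04,st=s).astype(int): cv2.circle(fr,tuple(int(i) for i in q),0,(255,0,0),-1)
p['frame']=fr;save(p,sys.argv[4])
E
python3 dish.py .62 .235 .08 d1.png
```

```text
t: 6.2
tool_pos: [0.616, 0.1564, 0.2397]
orientation: [2.222, 2.221, -0.001]
force: [0.6, 0.1, -2.1]
opening: 0.0588
gripper_force: 24.9
0.74 [279. 178. 319. 214.] [0.6427 0.1304] [-10.8  -1.5  14.7  28. ]
0.7 [255.  84. 326. 162.] [0.629  0.2326] [-0.5  1.1  0.5 -1.5]
row [0.0765, 0.0128, 0.1169] [-0.0, 0.0001, -0.0005] t 6.3 tcp [0.6161 0.1561 0.24  ]
```

View pics/d1.png

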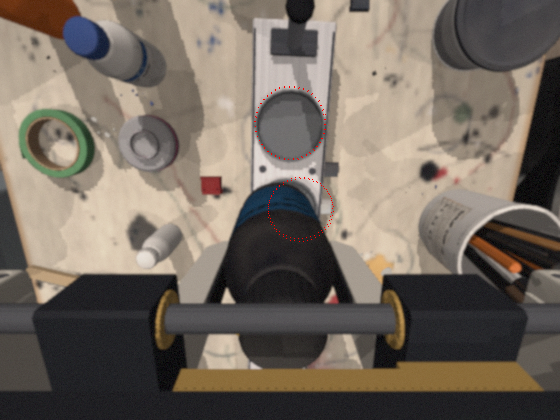

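The dish_a fit ellipse at (290,123) lies right on the rim, so the dish is at (0.629, 0.2326). The second hit is the occluded dish_b, which I ignore. Placing the tall bottle.

```bash
python3 -m handwheel '[[1,0.03,0.006,0,0,0,0],[1,0.06,0.013,0,0,0,0],[1,0.0765,0.0128,0.02,0,0,0],[1,0.0765,0.0128,0.05,0,0,0],[1,0.0765,0.0128,0.08,0,0,0],[1,0.0765,0.0128,0.10,0,0,0],[1,0.0765,0.0128,0.11,0,0,0],[1,0.0765,0.0128,0.1145,0,0,0],[1,0.0765,0.0128,0.1165,0,0,0],[1,0.0765,0.0128,0.1165,0,0,0]]'
```

```text
t: 7.55
tool_pos: [0.6293, 0.2343, 0.1246]
orientation: [2.221, 2.221, 0.002]
force: [0.3, 0.2, -3.3]
opening: 0.0582
gripper_force: 24.9
```

```bash
python3 -m handwheel '[[1,-0.001,0,0.001,0,0,0],[1,-0.001,0,0.002,0,0,0],[1,-0.001,0,0.002,0,0,0]]'
```

```text
t: 7.92
tool_pos: [0.6295, 0.2336, 0.1238]
orientation: [2.221, 2.221, 0.003]
force: [-3.6, -0.9, 7.5]
opening: 0.0585
gripper_force: 25.0
```

Contact made. I release, rise, and hover over the middle bottle.

```bash
python3 -m handwheel '[[-1,0,0,0,0,0,0],[-1,0,0,0,0,0,0],[-1,0,0,0,0,0,0],[-1,0,0,-0.02,0,0,0],[-1,0,0,-0.07,0,0,0],[-1,0,0,-0.13,0,0,0],[-1,0.01,-0.04,-0.17,0,0,0],[-1,0.03,-0.09,-0.2,0,0,0],[-1,0.05,-0.14,-0.2,0,0,0],[-1,0.06,-0.175,-0.2,0,0,0],[-1,0.06,-0.175,-0.2,0,0,0],[-1,0.06,-0.175,-0.2,0,0,0]]' 18
python3 see.py middle_bottle .447 .301 .33; ls pics
```

```text
t: 9.43
tool_pos: [0.4543, 0.2931, 0.3228]
orientation: [2.221, 2.221, 0.003]
force: [0.3, -0.3, 0.1]
opening: 0.0932
gripper_force: 0.0
middle_bottle 0.98 [185.7, 118.1, 233.1, 158.1] [0.3585 0.3513] [-0.8 -0.2  1.6  0.3]
row [0.0585, -0.0962, -0.0082] [0.0001, 0.0, -0.0003] t 9.53 tcp [0.4546 0.2927 0.3219]
middle_bottle 0.76 [259.1, 154.3, 295.5, 192.4] [0.4524 0.3014] [-0.8 -3.1  0.8  1.9]
row [0.0087, -0.0022, -0.0081] [0.0001, 0.0, -0.0003] t 9.53 tcp [0.4546 0.2927 0.3219]
crop.png
d1.png
scene1.png
top1.png
topcrop.png
w_middle_bottle_94.png
w_tall_bottle_24.png
wt.png
```

View pics/w_middle_bottle_94.png

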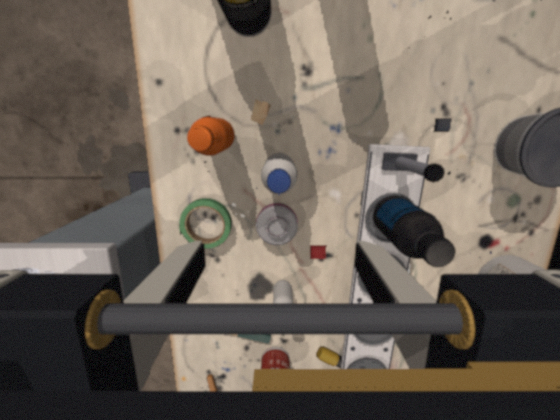

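The tall bottle stands upright in dish_a (400,220). The middle bottle is at (279,175) and the orange one at (211,135) is clear of the fingers.

```bash
python3 -m handwheel '[[-1,0.008,-0.002,0.03,0,0,0],[-1,0.008,-0.002,0.08,0,0,0],[-1,0.008,-0.002,0.13,0,0,0],[-1,0.008,-0.002,0.18,0,0,0],[-1,0.008,-0.002,0.22,0,0,0],[-1,0.008,-0.002,0.245,0,0,0],[-1,0.008,-0.002,0.255,0,0,0],[-1,0.008,-0.002,0.255,0,0,0],[1,0.008,-0.002,0.255,0,0,0],[1,0.008,-0.002,0.255,0,0,0],[1,0.008,-0.002,0.255,0,0,0],[1,0.008,-0.002,0.255,0,0,0],[1,0.008,-0.002,0.255,0,0,0],[1,0.008,-0.002,0.255,0,0,0]]' 18
python3 -c "
from h import *
go(.625,.045,.22)"
```

```text
t: 11.28
tool_pos: [0.4519, 0.3012, 0.0667]
orientation: [2.221, 2.221, 0.001]
force: [0.4, -0.4, 1.8]
opening: 0.0488
gripper_force: 17.9
row [-0.2562, 0.1731, -0.1533] [0.0001, -0.0, 0.0] t 11.28 tcp [0.4519 0.3012 0.0667]
```

```bash
python3 -m handwheel '[[1,0,0,-0.02,0,0,0],[1,0,0,-0.06,0,0,0],[1,0,0,-0.11,0,0,0],[1,-0.03,0,-0.15,0,0,0],[1,-0.07,0,-0.153,0,0,0],[1,-0.12,0.0,-0.153,0,0,0],[1,-0.17,0.02,-0.153,0,0,0],[1,-0.21,0.06,-0.153,0,0,0],[1,-0.24,0.1,-0.153,0,0,0],[1,-0.256,0.14,-0.153,0,0,0],[1,-0.256,0.165,-0.153,0,0,0],[1,-0.256,0.173,-0.153,0,0,0],[1,-0.256,0.173,-0.153,0,0,0],[1,-0.256,0.173,-0.153,0,0,0]]'
python3 dish.py .625 .13 .067 d2.png
```

```text
t: 13.02
tool_pos: [0.6239, 0.0455, 0.2194]
orientation: [-2.22, -2.222, 0.001]
force: [-1.1, 0.4, -2.6]
opening: 0.0495
gripper_force: 17.9
0.8 [240.  73. 317. 155.] [0.6234 0.1308] [ 0.1  0.4 -0.1 -0.5]
row [0.0854, -0.0006, 0.1098] [0.0, -0.0, 0.0002] t 13.12 tcp [0.6241 0.0455 0.2198]
0.71 [239.   0. 325.  58.] [0.6267 0.1969] [ 2.3 -2.  -2.3 32. ]
0.58 [240. 167. 309. 218.] [0.6186 0.0361] [-0.7 -1.7  0.7 17.8]
```

View pics/d2.png

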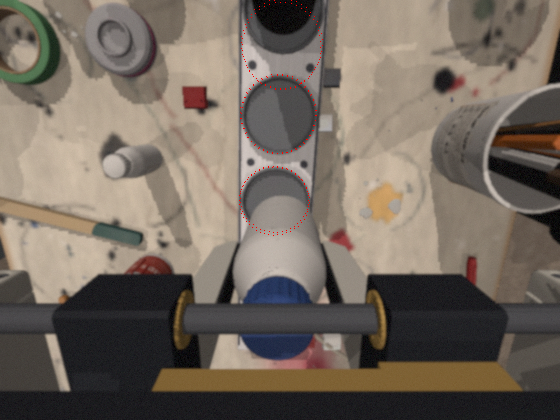

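The dish_b fit at (279,114) sits on the rim. Placing the middle bottle.

```bash
python3 -m handwheel '[[1,0.03,0,0,0,0,0],[1,0.065,-0.0005,0,0,0,0],[1,0.085,-0.0005,0.015,0,0,0],[1,0.085,-0.0005,0.045,0,0,0],[1,0.085,-0.0005,0.075,0,0,0],[1,0.085,-0.0005,0.095,0,0,0],[1,0.085,-0.0005,0.105,0,0,0],[1,0.085,-0.0005,0.109,0,0,0],[1,0.085,-0.0005,0.1105,0,0,0],[1,0.085,-0.0005,0.1115,0,0,0],[1,0.085,-0.0005,0.1115,0,0,0]]'
```

```text
t: 14.5
tool_pos: [0.6251, 0.1303, 0.1097]
orientation: [2.221, 2.221, 0.003]
force: [-1.5, 0.3, 6.1]
opening: 0.0492
gripper_force: 17.9
```

```bash
python3 -m handwheel '[[-1,0,0,0,0,0,0],[-1,0,0,0,0,0,0],[-1,0,0,0,0,0,0],[-1,0,0,-0.02,0,0,0],[-1,0,0,-0.07,0,0,0],[-1,0,0,-0.13,0,0,0],[-1,-0.01,-0.04,-0.17,0,0,0],[-1,-0.03,-0.09,-0.19,0,0,0],[-1,-0.05,-0.14,-0.19,0,0,0],[-1,-0.05,-0.168,-0.19,0,0,0],[-1,-0.05,-0.168,-0.19,0,0,0],[-1,-0.05,-0.168,-0.19,0,0,0]]' 10
python3 see.py small_bottle .457 .082 .3; python3 see.py small_tin .445 -.078 .3; ls pics|grep w_small
```

```text
t: 16.0
tool_pos: [0.457, 0.0802, 0.2991]
orientation: [2.22, 2.221, 0.002]
force: [-0.0, 0.6, 0.3]
opening: 0.0929
gripper_force: 0.0
small_bottle 0.71 [268.0, 163.1, 294.6, 196.5] [0.4606 0.0786] [ 0.2  1.2 -0.2 -1. ]
row [-0.0016, 0.0036, -0.0017] [0.0001, -0.0, 0.0] t 16.1 tcp [0.457  0.0802 0.2983]
small_tin 0.87 [253.7, 254.9, 291.8, 301.3] [ 0.4475 -0.0806] [-0.5 -2.5  0.5  2.4]
row [-0.1608, -0.0093, -0.0021] [-0.0002, 0.0, 0.0] t 16.2 tcp [0.4568 0.0802 0.2978]
small_tin 0.22 [392.7, 0.9, 516.4, 83.5] [0.7077 0.2636] [ 46.    1.1  -1.7 -16.6]
row [0.1834, 0.251, -0.0023] [-0.0002, 0.0, 0.0] t 16.2 tcp [0.4568 0.0802 0.2978]
w_small_bottle_160.png
w_small_tin_161.png
```

```bash
python3 -m handwheel '[[-1,-0.0015,0.0035,0.03,0,0,0],[-1,-0.0015,0.0035,0.08,0,0,0],[-1,-0.0015,0.0035,0.13,0,0,0],[-1,-0.0015,0.0035,0.18,0,0,0],[-1,-0.0015,0.0035,0.22,0,0,0],[-1,-0.0015,0.0035,0.25,0,0,0],[-1,-0.0015,0.0035,0.262,0,0,0],[-1,-0.0015,0.0035,0.262,0,0,0],[1,-0.0015,0.0035,0.262,0,0,0],[1,-0.0015,0.0035,0.262,0,0,0],[1,-0.0015,0.0035,0.262,0,0,0],[1,-0.0015,0.0035,0.262,0,0,0],[1,-0.0015,0.0035,0.262,0,0,0],[1,-0.0015,0.0035,0.262,0,0,0],[1,-0.0015,0.0035,0.262,0,0,0]]' 10
python3 -c "
from h import *
go(.613,-.05,.2)"
```

```text
t: 18.08
tool_pos: [0.4598, 0.0786, 0.036]
orientation: [-2.221, -2.221, -0.0]
force: [0.2, -0.7, 0.5]
opening: 0.0333
gripper_force: 10.0
row [-0.1286, 0.1532, -0.164] [-0.0, -0.0, 0.0] t 18.07 tcp [0.4598 0.0786 0.036 ]
```

```bash
python3 -m handwheel '[[1,0,0,-0.02,0,0,0],[1,0,0,-0.06,0,0,0],[1,0,0,-0.11,0,0,0],[1,-0.03,0,-0.15,0,0,0],[1,-0.07,0,-0.164,0,0,0],[1,-0.11,0.03,-0.164,0,0,0],[1,-0.128,0.07,-0.164,0,0,0],[1,-0.128,0.11,-0.164,0,0,0],[1,-0.128,0.14,-0.164,0,0,0],[1,-0.128,0.153,-0.164,0,0,0],[1,-0.128,0.153,-0.164,0,0,0],[1,-0.128,0.153,-0.164,0,0,0]]'
python3 dish.py .617 .035 .036 d3.png
```

```text
t: 19.58
tool_pos: [0.6121, -0.0493, 0.1997]
orientation: [-2.221, -2.221, 0.001]
force: [-0.3, 0.2, -0.7]
opening: 0.0329
gripper_force: 10.0
0.81 [248.   0. 336.  55.] [0.6245 0.095 ] [ 0.8 -1.7 -0.8 40.4]
0.7 [249. 183. 319. 239.] [ 0.6176 -0.0734] [-1.7 -1.5  1.7 15.3]
0.56 [248.  70. 326. 155.] [0.6206 0.0366] [-2.  -0.7  2.   1.2]
row [0.0859, 0.0085, 0.121] [-0.0001, -0.0, -0.0] t 19.68 tcp [ 0.6121 -0.0493  0.2   ]
```

View pics/d3.png

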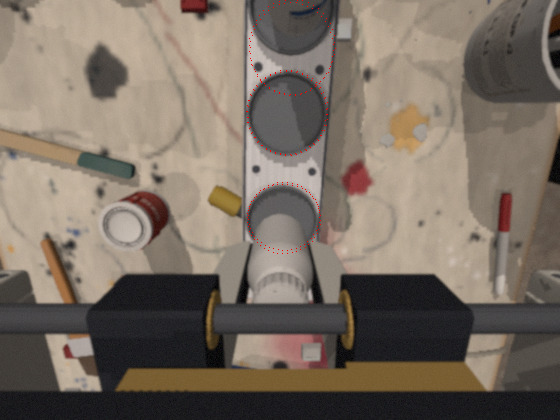

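The dish_c fit at (287,113) is on the rim. Placing the small bottle.

```bash
python3 -m handwheel '[[1,0.03,0.003,0,0,0,0],[1,0.065,0.008,0,0,0,0],[1,0.086,0.0085,0.015,0,0,0],[1,0.086,0.0085,0.045,0,0,0],[1,0.086,0.0085,0.08,0,0,0],[1,0.086,0.0085,0.105,0,0,0],[1,0.086,0.0085,0.116,0,0,0],[1,0.086,0.0085,0.12,0,0,0],[1,0.086,0.0085,0.1215,0,0,0],[1,0.086,0.0085,0.1222,0,0,0],[1,0.086,0.0085,0.1222,0,0,0]]'
```

```text
t: 21.05
tool_pos: [0.6221, 0.0366, 0.0791]
orientation: [2.22, 2.22, 0.002]
force: [-0.0, -0.4, 2.4]
opening: 0.0333
gripper_force: 10.0
```

```bash
python3 -m handwheel '[[-1,0,0,0,0,0,0],[-1,0,0,0,0,0,0],[-1,0,0,0,0,0,0],[-1,0,0,0,0,0,0],[-1,0,0,-0.02,0,0,0],[-1,0,0,-0.07,0,0,0],[-1,0,0,-0.13,0,0,0],[-1,-0.02,-0.04,-0.17,0,0,0],[-1,-0.05,-0.09,-0.21,0,0,0],[-1,-0.09,-0.13,-0.22,0,0,0],[-1,-0.118,-0.17,-0.22,0,0,0],[-1,-0.118,-0.174,-0.22,0,0,0],[-1,-0.118,-0.174,-0.22,0,0,0],[-1,-0.118,-0.174,-0.22,0,0,0]]' 15
python3 see.py small_tin .4475 -.081 .3
```

```text
t: 22.8
tool_pos: [0.4479, -0.0808, 0.2981]
orientation: [2.22, 2.222, 0.001]
force: [0.4, -0.7, 0.2]
opening: 0.093
gripper_force: 0.0
small_tin 0.82 [256.8, 156.8, 300.5, 199.4] [ 0.4476 -0.0779] [ 0.1 -2.9 -0.1  2. ]
row [0.0029, -0.0002, -0.0023] [-0.0002, -0.0001, 0.0004] t 22.9 tcp [ 0.4478 -0.0808  0.2977]
```

```bash
python3 -m handwheel '[[-1,0.002,0,0.03,0,0,0],[-1,0.002,0,0.08,0,0,0],[-1,0.002,0,0.13,0,0,0],[-1,0.002,0,0.18,0,0,0],[-1,0.002,0,0.22,0,0,0],[-1,0.002,0,0.25,0,0,0],[-1,0.002,0,0.268,0,0,0],[-1,0.002,0,0.268,0,0,0],[1,0.002,0,0.268,0,0,0],[1,0.002,0,0.268,0,0,0],[1,0.002,0,0.268,0,0,0],[1,0.002,0,0.268,0,0,0],[1,0.002,0,0.268,0,0,0],[1,0.002,0,0.268,0,0,0]]' 15
python3 -c "
from h import *
go(.613,-.16,.19)"
```

```text
t: 24.65
tool_pos: [0.4473, -0.0795, 0.0302]
orientation: [2.221, 2.221, 0.0]
force: [-1.5, 0.5, 5.9]
opening: 0.0551
gripper_force: 15.0
row [-0.0805, 0.1657, -0.1598] [0.0, 0.0, -0.0] t 24.65 tcp [ 0.4473 -0.0795  0.0302]
```

```bash
python3 -m handwheel '[[1,0,0,-0.02,0,0,0],[1,0,0,-0.06,0,0,0],[1,0,0,-0.11,0,0,0],[1,-0.03,0.02,-0.15,0,0,0],[1,-0.06,0.05,-0.16,0,0,0],[1,-0.08,0.09,-0.16,0,0,0],[1,-0.08,0.13,-0.16,0,0,0],[1,-0.08,0.158,-0.16,0,0,0],[1,-0.08,0.165,-0.16,0,0,0],[1,-0.08,0.165,-0.16,0,0,0],[1,-0.08,0.165,-0.16,0,0,0]]'
python3 dish.py .617 -.075 .0302 d4.png
```

```text
t: 26.02
tool_pos: [0.6114, -0.1594, 0.1897]
orientation: [-2.221, -2.221, 0.001]
force: [0.3, 0.2, -1.9]
opening: 0.055
gripper_force: 15.0
0.77 [240.  70. 324. 158.] [ 0.6146 -0.0751] [-0.3 -0.6  0.3  0.8]
row [0.0843, 0.003, 0.1169] [0.0, 0.0, -0.0001] t 26.12 tcp [ 0.6116 -0.1594  0.1901]
```

View pics/d4.png

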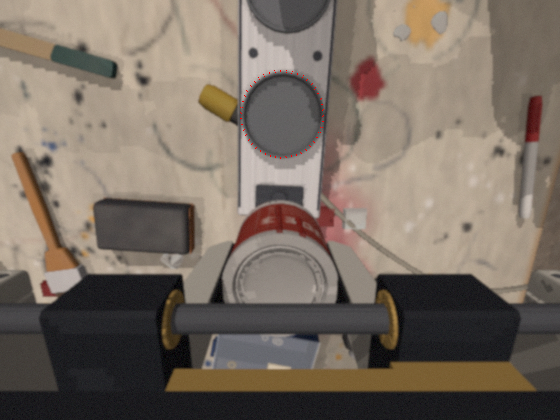

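The dish_d fit at (282,114) is on the rim. Placing the tin.

```bash
python3 -m handwheel '[[1,0.03,0.001,0,0,0,0],[1,0.065,0.003,0,0,0,0],[1,0.0845,0.003,0.015,0,0,0],[1,0.0845,0.003,0.045,0,0,0],[1,0.0845,0.003,0.08,0,0,0],[1,0.0845,0.003,0.1,0,0,0],[1,0.0845,0.003,0.111,0,0,0],[1,0.0845,0.003,0.115,0,0,0],[1,0.0845,0.003,0.117,0,0,0],[1,0.0845,0.003,0.118,0,0,0],[1,0.0845,0.003,0.118,0,0,0]]'
```

```text
t: 27.5
tool_pos: [0.6162, -0.0748, 0.0733]
orientation: [2.22, 2.22, 0.002]
force: [-0.9, 3.2, 5.1]
opening: 0.0551
gripper_force: 15.0
```

```bash
python3 -m handwheel '[[-1,0,0,0,0,0,0],[-1,0,0,0,0,0,0],[-1,0,0,0,0,0,0],[-1,0,0,-0.02,0,0,0],[-1,0,0,-0.07,0,0,0],[-1,0,0,-0.13,0,0,0],[-1,0,-0.03,-0.18,0,0,0],[-1,0,-0.07,-0.23,0,0,0],[-1,0.04,-0.09,-0.27,0,0,0],[-1,0.09,-0.09,-0.3,0,0,0],[-1,0.12,-0.09,-0.3,0,0,0],[-1,0.12,-0.09,-0.3,0,0,0],[-1,0.12,-0.09,-0.3,0,0,0]]'
python3 - <<'E'
from h import *
s=robot.read_state();p=robot.read_camera('wrist');f=p['frame'].copy()
Dd={'tall_bottle':(.629,.2326),'middle_bottle':(.6234,.1308),'small_bottle':(.6206,.0366),'small_tin':(.6146,-.0751)}
for n,d in Dd.items():
    for r in robot.regions_of(p,n)[:2]:
        v,e=fit(p,n,np.array(r['rect'],float),d,.043,s);print(n,round(r['conf'],2),v.round(4),((v-d)*1e3).round(1),e.round(1))
    for nn,z,c in((n,.043,(255,0,0)),('dish',.04,(0,255,0))):
        for q in hull(p,nn,*d,z,st=s): cv2.circle(f,tuple(int(i) for i in q),0,c,-1)
p['frame']=f;save(p,'fin.png',None,1.4)
save(robot.read_camera('top'),'fintop.png',(140,130,380,230),3.3)
E
```

```text
t: 29.12
tool_pos: [0.5251, 0.0447, 0.3724]
orientation: [2.221, 2.221, -0.0]
force: [-0.5, -0.7, -0.7]
opening: 0.0931
gripper_force: 0.0
tall_bottle 0.81 [0.6306 0.2246] [ 1.6 -8. ] [-1.2 -0.7  0.6  8.3]
middle_bottle 0.91 [0.6262 0.1294] [ 2.8 -1.4] [-0.1  0.3  0.1 -0.3]
middle_bottle 0.48 [0.6109 0.0458] [-12.5 -85. ] [ 1.4  1.6 -0.9 -1.4]
small_bottle 0.81 [0.6256 0.0374] [5.  0.8] [-0.5 -1.4  0.5  1.2]
small_tin 0.88 [ 0.6188 -0.0757] [ 4.2 -0.6] [-1.8 -0.8  1.3  0.8]
```

View pics/fin.png

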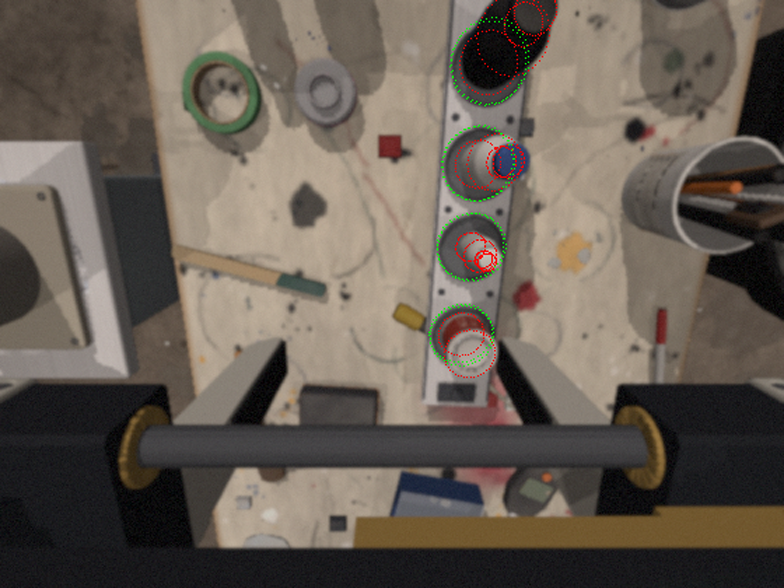

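View pics/fintop.png

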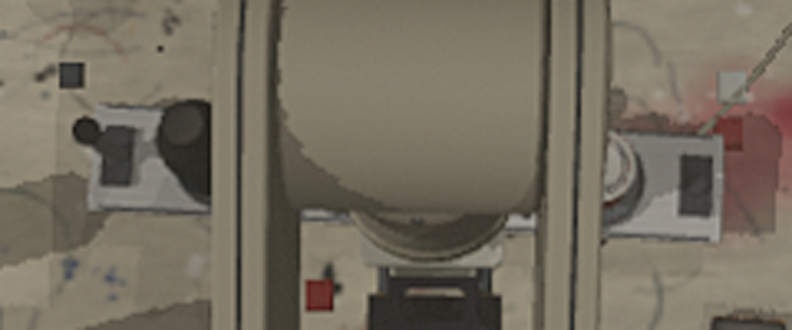

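All four stand upright inside their dishes: the tall bottle at (490,60), the middle at (485,163), the small at (478,248) and the tin at (465,340). Offsets are within about 5 mm. The tall bottle's larger fit error comes from its cap being cut off by the picture edge. The gripper touches nothing, so I hand in.

```bash
python3 -c "
from plant import robot
print(robot.close_job())"
```

```text
the job is handed in; nothing more can be done
None
```

I placed all four containers upright in their dishes in height order, with the tall bottle next to the end post, and handed the job in at about 29 s of robot time; no verdict was returned.

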